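# Clamp a lacquer sample panel in the rubbing jig

### The arm

A 6-joint arm with a two-finger parallel gripper is mounted at the origin on a cart in front of the work surface, level with it; the furniture and walls round the work are solid. World frame = base frame: x ahead of the robot, y to its left, z up, the work surface at z = 0. Lengths are in m, angles in rad, forces in N, time in s.
With the tool pointing down it reaches from about 0.25 to 0.725 m from the base axis. Payload 9.7 kg.
Tool frame: the origin (TCP) lies at the very end of the fingers, on their centre line; the grasp point (between the pads) lies 19 mm behind it; z points along the fingers, x is the direction in which the jaws open and shut, and the axes are right-handed (so a half turn about z gives the same grasp; the last joint's range is limited). The gripper opens to 85 mm and grips with 20 to 120 N. Pads are 22 mm wide; open, the fingers measure 114 mm over their backs; the gripper's body (76 mm by 85 mm) begins 54 mm behind the grasp point. The pads swing forward as they close: fully open they stand 13 mm farther back than shut.
Start: joints at [-1.286, 0.087, 0.176, 1.66, 0, 1.571], TCP at [0.155, -0.528, 0.231] pointing down, gripper open.
Joint ranges: [-3.13, 3.13], [-0.85, 1.81], [-1.15, 1.24], [-2.2, 2.28], [-1.44, 1.52], [-3.14, 3.14]. Speed limits (rad/s): [2.22, 2.22, 2.57, 3.14, 3.14, 3.14].

### API

Orientations are given as [roll, pitch, yaw] about the fixed x, y, z axes, in that order (R = Rz(yaw) Ry(pitch) Rx(roll)).
In Python, from workcell import ctrl, capture, calibration gives the robot as it stands. The module is installed in compiled form; this text tells all that it offers.
- The arm moves only by the tool play_rows, never from a script. Its argument "deltas" is one flat list of numbers, 7 for each row, row after row: the shift along the tool's x, y, z normalised to -1 to 1, where 1 is 12 cm, then the turn, a rotation vector about the tool's x, y, z normalised to -1 to 1, where 1 is 180 degrees, then the opening, from -1 (shut) to 1 (fully open), so that 0 is half open. A call has 1 to 8 rows; each row is the pose to reach, as a shift and turn from the pose commanded when the call began, along the tool's axes at that moment, turning the shorter way round; what a row does not reach only later rows make up. A row lasts 1/12 s, in which the tool goes at most 41.7 mm and 7.16 degrees, less where a joint would pass 70% of its speed; a pose out of reach is approached as far as the arm can. A call with a number of a shift or a turn outside -1 to 1 is refused whole. A call with a gripper value outside its range is refused whole. The fingers move at their own pace and stop on an object; "squeeze" is the grip in N (left out, the last holds). Time passes only in rows, so rows that repeat a pose let the fingers close. It gives the time, the measured TCP pose, the force and the opening at its end, in the units of the state.
- ctrl.read_state(): the state, without advancing time (a new reading comes with each control period).
- capture(name): name is "side" or "top"; returns (picture, depth): 420x560x3 uint8, blue, green, red; 420x560 float32, m along the optical axis (not along the pixel's ray), 0 where there is no reading.
- calibration(name): a dict with "camera_matrix" (3x3 intrinsics, pixels), "k1" (the pictures are not rectified: a ray, as slopes to the right and down, at radius r is drawn at 1 + k1 r^2 times it, then the intrinsics apply), "T" (4x4, takes a point from camera to world coordinates). Camera axes: x right, y down, z forward; pixel columns grow to the right and rows downward; lengths in m; the calibration is good to about 2 mm. A picture is of the moment at which its call begins. calibration takes no time and is no camera call.
- ctrl.job_done(): hands the job in, once; it reports no verdict.
The state is a dict: "clock": time; "q": joint angles; "dq": joint speeds; "joint_torque": joint torques, N m; "position": TCP position; "ee_rot": TCP orientation; "ft_force": force on the tool from outside, world axes, zero at the start; "ft_torque": the same for the moment, N m; "gripper_width": opening from 0.0 (shut) to 1.0 (fully open).
Only numpy, scipy, OpenCV 4.12 (cv2) and the standard library are available. Lean on these libraries where they do the work, as an engineer would, in place of code of your own. Each camera call takes 0.05 s, during which the arm holds its last target.

### The job

Get the brown sample panel ready for rubbing down in the plywood jig, using only pushes of the finger: slide the panel along its bed until it is fully home against the end stop, then swing the steel clamp strap over it as far as it will go, then push the cam lever all the way down so that the foot holds the panel fast. Do not lift the panel out of the jig, leave the sanding block, charcoal and bowl beside it where they are, and take the hand clear at the end.

Things in the scene. Friction and masses are not known exactly. Their poses are not given: they have to be found in the camera images.
- jig: Plywood rubbing jig, fixed to the table; place and yaw vary. Origin: at table level under the bed; x runs along the bed from its open front to the end stop, y left, z up. Numbers below are mm in this frame. Base top z 15: x -72 to 66, y -50 to 50, and a clamp wing on the right (y to -114, x -15 to 66). Bed top z 21, from x -40 on; side rails to z 26, inner faces y +-31.5.
- stop_face (a point): Middle of the end stop's face at bed level (jig x 50, y 0, z 21); axes as the jig's. The stop is a wooden bar across the far end of the bed, its top at z 27. The front end is open: a fingertip may stand before the panel's front edge at z 17 to 20 (the base's top there is z 15) and may push on to x -45.
- panel: Brown flat panel, 95 (its x, along the bed) x 60 x 8.5 thick, 60 g, loose, lying on the bed between the rails with 1.5 play either side. Origin: centre of its underside. Starts 13 to 30 short of the stop, its front edge overhanging the bed's front end by 18 to 35. Fully home its origin is at jig x 2.5, front edge x -45, top z 29.5. Slides at about 0.5 N.
- strap_swing (a joint): Swing of the clamp strap about its upright stud (axis at jig x 20, y -82), rad, 0 to 1.95. 0: square over the bed, pointing along jig +y, against its stop. Grows clockwise seen from above; at 1.57 it points along jig +x, out beside the end stop. Starts at 1.2 to 1.75. Stays where left; takes about 0.06 N m (1 to 2 N at the nose). The lever turns with it.
- strap_nose (a point): Centre of the strap's round nose (25 diameter), 64 from the stud's axis, at mid thickness (z 45 while the lever is up). The strap is a flat steel bar 20 wide, 10 thick (z 40 to 50 with the lever up), ending 76 from the stud's axis; a screw stub stands 8 above the nose.
- strap_foot: Cork-faced foot under the strap's nose, 18 diameter; origin: centre of its underside. Lever up: underside at z 32, passing about 2 above the panel as the strap swings. Strap over the bed: at jig x 20, y -18. Sprung, 8 N per mm; with the lever down it presses the panel with about 20 N.
- cam_lever (a joint): Cam lever on the stud's head, rad, 0 to 0.92. 0: raised, leaning back from the strap's nose, 56 deg above level. Grows as it is pushed down; 0.92: fully down, nearly level, pointing away from the nose (along jig -y with the strap over the bed). Starts at 0 to 0.1. Takes 0.25 to 0.4 N m (3 to 6 N near its end), lowers the strap 5 mm, stays where left and locks the strap when down.
- lever_pivot (a point): The lever's cross pin on the stud's axis (jig x 20, y -82), 64.5 above the table.
- lever_end (a point): Middle of the lever's free end, 87 from the pin. The last 42 mm are a black grip 19 wide and 12 thick; the steel shank below it is 14 wide and 7 thick, and from 37 mm to the pin the lever is 23 wide. Fully down, the grip's upper face lies about 74 to 78 above the table.
- wet_block: Black sanding block, 42 x 61 x 36, loose bystander on the table left of the jig (about jig x -40, y 96); origin: centre of its underside.
- charcoal: Black charcoal stick, 22 x 60 x 18, loose bystander on the table left of the jig (about jig x 28, y 96); origin: centre of its underside.
- bowl: Lacquered bowl, 114 across and 56 high, loose bystander beyond the end stop (about jig x 137, y 60); origin: centre of its underside.
Not all that is in view belongs to the job. What is shaped like the panel but purple is not meant.

How it is judged:
By the outcome, as a careful person would: the job done as asked, in the order asked, and still so for the second after the job is handed in, with the robot touching nothing.
It also fails if it takes over 54 s, if anything falls off the work surface, if the arm or the gripper's body presses on something with over 40 N, if the wrist force passes 120 N, or if a joint passes its speed limit or range.

## Working session

There is one attempt and no reset: what is moved stays moved. The work goes in short steps, Python scripts to look and compute and a tool call to move; the robot and the scene stay as the last step left them, time stands still between calls to the robot, and variables do not carry over. Pictures are saved under pics/ and viewed, and the job is handed in when it is done.

Besides the shell and the picture viewer there is one more tool, called after ">>>" in YAML: its name, and indented under it one key for each argument. play_rows: Moves the arm, as the interface text tells. Scaled input: -1 to 1 covers 12 cm each way for a shift and 180 degrees each way for a turn. Its arguments: {"type":"object","properties":{"deltas":{"type":"array","items":{"type":"number"}},"squeeze":{"type":"number"}},"required":["deltas"]}

```bash
mkdir -p pics; python3 - <<'E'
from workcell import ctrl, capture, calibration
import cv2,numpy as np
for n in("side","top"):
    p,d=capture(n); cv2.imwrite(f"pics/{n}0.png",p); np.savez(f"{n}0.npz",p=p,d=d)
    c=calibration(n); print(n,c)
s=ctrl.read_state();print(s)
E
```

```text
side {'camera_matrix': array([[394.40033742,   0.        , 283.58960672],
       [  0.        , 394.40033742, 203.44844182],
       [  0.        ,   0.        ,   1.        ]]), 'k1': 0.01904814925655219, 'T': array([[ 0.99984755, -0.01010914,  0.01423672,  0.55836246],
       [-0.01740877, -0.64003994,  0.7681444 , -0.43768585],
       [ 0.00134679, -0.76827514, -0.64011835,  0.639536  ],
       [ 0.        ,  0.        ,  0.        ,  1.        ]])}
top {'camera_matrix': array([[444.64449437,   0.        , 276.78289853],
       [  0.        , 444.64449437, 212.55962908],
       [  0.        ,   0.        ,   1.        ]]), 'k1': 0.013886395274908779, 'T': array([[ 0.02497477, -0.98357547,  0.17876116,  0.3875951 ],
       [-0.9992656 , -0.01936371,  0.03306512,  0.19163579],
       [-0.02906057, -0.17945567, -0.98333674,  0.99017232],
       [ 0.        ,  0.        ,  0.        ,  1.        ]])}
{'clock': 0.1, 'q': array([-1.28600377e+00,  8.73951510e-02,  1.75235732e-01,  1.65976229e+00,
        1.13751765e-05,  1.57080953e+00]), 'dq': array([ 1.14183172e-03, -4.83459694e-04,  2.66366819e-03, -6.24957852e-04,
        7.38343041e-04,  4.94694779e-05]), 'joint_torque': array([-1.53826248e-03, -5.21562839e+01,  4.65653658e+01,  1.59666192e-02,
       -3.44467401e-05, -1.18927699e-05]), 'position': array([ 0.15447898, -0.52767006,  0.23067088]), 'ee_rot': array([-3.14158129e+00,  1.12538736e-03, -1.28601697e+00]), 'ft_force': array([ 0.56996138, -0.20305351,  1.1800099 ]), 'ft_torque': array([-0.00427559,  0.0200957 , -0.01596129]), 'gripper_width': 0.9989525669426415}
```

View pics/side0.png

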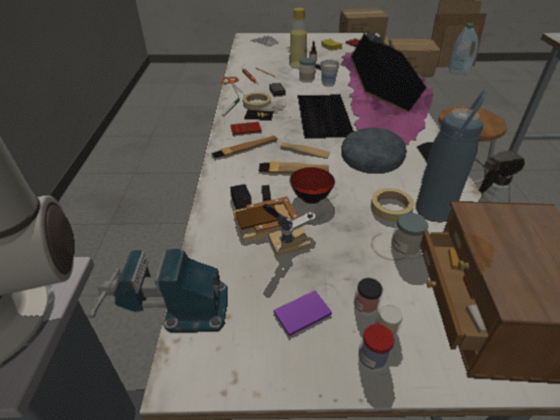

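View pics/top0.png

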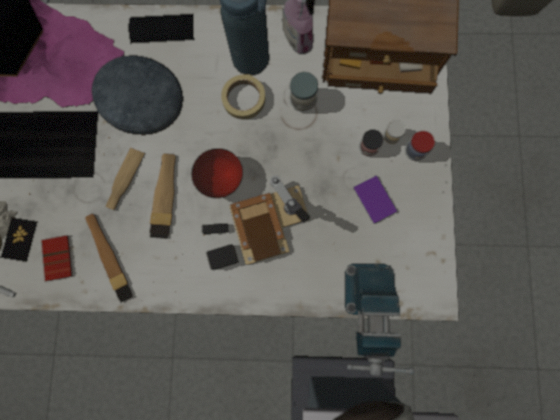

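The jig shows at about (262,228) in top and (270,215) in side. The purple slab at (375,199) in top is the decoy. Next I'll enlarge the jig.

```bash
python3 - <<'E'
import cv2,numpy as np
p=np.load("top0.npz")["p"]; c=p[140:290,190:350]; cv2.imwrite("pics/topc.png",cv2.resize(cv2.convertScaleAbs(c,alpha=1.5),None,fx=5,fy=4 if 0 else 5,interpolation=cv2.INTER_CUBIC)[:,:][0:600] if 0 else cv2.resize(cv2.convertScaleAbs(c[30:],alpha=1.6),None,fx=5,fy=5,interpolation=cv2.INTER_CUBIC))
p=np.load("side0.npz")["p"]; c=p[160:270,215:345]; cv2.imwrite("pics/sidec.png",cv2.resize(cv2.convertScaleAbs(c,alpha=1.6),None,fx=5,fy=5,interpolation=cv2.INTER_CUBIC))
E
```

```text
(no output)
```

View pics/topc.png

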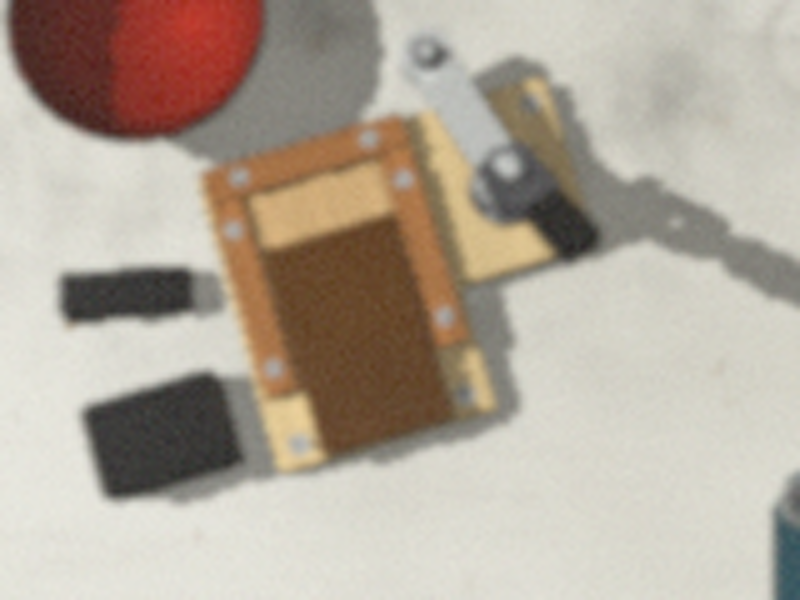

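View pics/sidec.png

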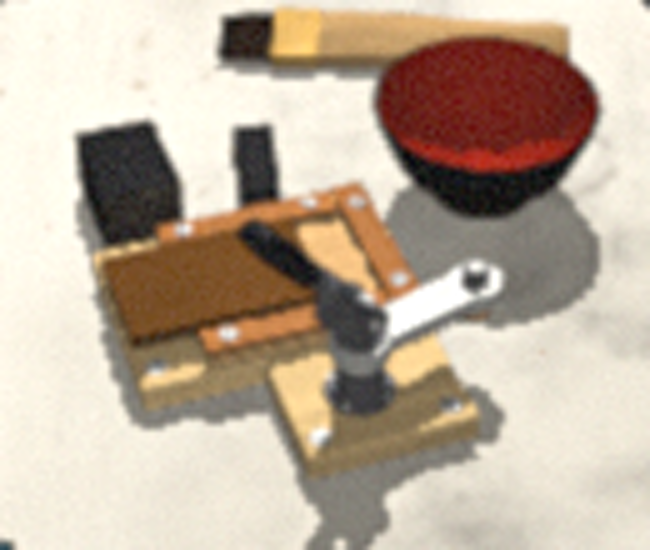

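The brown panel lies on the bed at crop (355,340), the strap nose is at (428,50), the stud at (507,165) and the lever grip at (570,225). Next I'll cast rays onto known heights.

```bash
cat > h.py <<'E'
import numpy as np,cv2
from workcell import calibration
def cast(name,uv,z):
    c=calibration(name);K=c["camera_matrix"];T=c["T"];uv=np.atleast_2d(np.array(uv,float))
    s=(uv-[K[0,2],K[1,2]])/[K[0,0],K[1,1]]
    r=s.copy()
    for _ in range(20): r=s/(1+c["k1"]*(r**2).sum(1,keepdims=True))
    d=np.c_[r,np.ones(len(r))]@T[:3,:3].T; o=T[:3,3]
    return o+d*((z-o[2])/d[:,2])[:,None]
def proj(name,P):
    c=calibration(name);K=c["camera_matrix"];T=c["T"]
    q=(np.atleast_2d(P)-T[:3,3])@T[:3,:3]; r=q[:,:2]/q[:,2:]
    r=r*(1+c["k1"]*(r**2).sum(1,keepdims=True)); return r*K[0,0]+[K[0,2],K[1,2]]
def crop(uv,o,f=5): return (np.array(uv,float)+.5)/f-.5+np.array(o)
E
python3 - <<'E'
from h import *
o=(190,170)
def C(uv,z): return cast("top",crop(uv,o),z)
b=C([[280,470],[495,408]],.015); print("basefront",b, b.mean(0), np.linalg.norm(b[0]-b[1]))
st=C([[205,175],[405,117]],.027); print("stop outer",st,np.linalg.norm(st[0]-st[1]))
w=C([[465,283],[555,250]],.015);print("wing",w)
f=C([[248,196],[386,160]],.027);print("stopface",f,np.linalg.norm(f[0]-f[1]))
pc=C([[268,250],[398,215],[455,415],[330,457]],.0295);print("panel",pc,[np.linalg.norm(pc[i]-pc[i-1]) for i in range(4)])
def yaw(l,r): d=l-r; return np.degrees(np.arctan2(-d[0],d[1]))
print("yaws",yaw(*b[:2]),yaw(*st),yaw(*f),yaw(pc[0],pc[1]),yaw(pc[3],pc[2]))
p=np.load("top0.npz")["p"][170:290,190:350].astype(int)
B,G,R=p[...,0],p[...,1],p[...,2]
print(p[340//5,360//5],p[300//5,245//5])
m=((R>45)&(R<85)&(B<40)&(R-B>25)).astype(np.uint8)
m=cv2.morphologyEx(m,cv2.MORPH_OPEN,np.ones((3,3)))
n,l,s,c=cv2.connectedComponentsWithStats(m);i=1+s[1:,4].argmax();print(s[i])
cs,_=cv2.findContours((l==i).astype(np.uint8),0,cv2.CHAIN_APPROX_NONE)
w=cast("top",cs[0][:,0,:]+np.array(o),.0295)[:,:2]
r=cv2.minAreaRect((w*1000).astype(np.float32));print(r)
E
```

```text
basefront [[0.45001923 0.28984839 0.015     ]
 [0.4792498  0.19634593 0.015     ]] [0.46463452 0.24309716 0.015     ] 0.09796498022324032
stop outer [[0.57860364 0.32686359 0.027     ]
 [0.60657668 0.23886545 0.027     ]] 0.0923372304690333
wing [[0.53439528 0.21075861 0.015     ]
 [0.5500285  0.1711357  0.015     ]]
stopface [[0.56950325 0.30737201 0.027     ]
 [0.5869159  0.24674937 0.027     ]] 0.06307380876746996
panel [[0.54507645 0.29729628 0.0295    ]
 [0.56181766 0.24060944 0.0295    ]
 [0.47447585 0.21349117 0.0295    ]
 [0.4551637  0.26698535 0.0295    ]] [np.float64(0.09488442272758206), np.float64(0.059107240040776075), np.float64(0.09145486946273197), np.float64(0.05687342314591575)]
yaws 17.360192585854776 17.634530177391294 16.02566603546799 16.453348576692658 19.850285758703354
[23 42 62] [ 47  75 107]
[  53   44   37   46 1161]
((508.65228271484375, 256.3793640136719), (91.94132995605469, 63.28185272216797), 18.113525390625)
```

```bash
cat >> h.py <<'E'
YAW=np.radians(17.4); O=np.array([.5315,.2633,0])
RJ=np.array([[np.cos(YAW),-np.sin(YAW),0],[np.sin(YAW),np.cos(YAW),0],[0,0,1]])
def j2w(P): return O+np.asarray(P,float)/1000@RJ.T
def w2j(P): return (np.asarray(P)-O)@RJ*1000
E
python3 - <<'E'
from h import *
np.set_printoptions(precision=1,suppress=True)
t=crop([[428,50]],(190,170)); s=crop([[476,276]],(215,160))
print("nose stub z58: top",w2j(cast("top",t,.058)),"side",w2j(cast("side",s,.058)))
# side checks
S=lambda uv,z:w2j(cast("side",crop(uv,(215,160)),z))
print("panel front corners z29.5 exp x,+-30",S([[105,262],[135,342]],.0295))
print("base front right bottom? (-72,-50,15)",S([[140,395]],.015))
print("stop far left (66,50?,27)",S([[362,184]],.027),"far right",S([[412,280]],.027))
print("wing corners z15",S([[312,460],[478,412],[268,372]],.015))
print("stop face corners top z27",S([[340,218],[388,295]],.027))
print("lever end ~z133",S([[250,235]],.133), w2j(cast("top",crop([[580,240]],(190,170)),.13)))
print("stud base",S([[362,392]],.02))
E
```

```text
nose stub z58: top [[ 82.9 -62.8  58. ]] side [[ 80.  -70.7  58. ]]
panel front corners z29.5 exp x,+-30 [[-69.3  23.2  29.5]
 [-68.9 -34.6  29.5]]
base front right bottom? (-72,-50,15) [[-72.3 -53.6  15. ]]
stop far left (66,50?,27) [[65.5 43.6 27. ]] far right [[ 64.6 -31.6  27. ]]
wing corners z15 [[ -11.3 -115.4   15. ]
 [  67.2 -111.    15. ]
 [ -13.8  -57.5   15. ]]
stop face corners top z27 [[ 46.8  22.   27. ]
 [ 50.5 -38.   27. ]]
lever end ~z133 [[-30.4 -97.7 133. ]] [[-26.4 -96.  130. ]]
stud base [[ 20.8 -87.7  20. ]]
```

```bash
sed -i 's/O=np.array(.*)/O=np.array([.532,.261,0])/' h.py; cat >> h.py <<'E'
from scipy.spatial.transform import Rotation as Rn
from workcell import ctrl
def plan(pts,base=None):
    """pts: list of (jig xyz mm, yaw deg in jig, n) -> printed deltas; yaw 90 => tool x=+y jig"""
    s=ctrl.read_state(); p=s["position"]; R=Rn.from_euler("xyz",s["ee_rot"])
    if base is not None: p=j2w(base[0]); R=Rn.from_euler("xyz",[np.pi,0,np.radians(base[1])+YAW])
    for P,y in pts:
        R2=Rn.from_euler("xyz",[np.pi,0,np.radians(y)+YAW])
        d=R.inv().apply(j2w(P)-p)/.12; w=(R.inv()*R2).as_rotvec()/np.pi
        print(P,y,"->",[round(float(v),3) for v in np.r_[d,w]])
def st():
    s=ctrl.read_state(); print("t",round(s["clock"],2),"jig",w2j(s["position"]).round(1),"rpy",np.degrees(s["ee_rot"]).round(1),"yawj",round(float(np.degrees(s["ee_rot"][2]-YAW)),1),"F",s["ft_force"].round(1),"Fj",(s["ft_force"]@RJ).round(1),"q",s["q"].round(2),"g",round(s["gripper_width"],2))
E
python3 - <<'E'
from h import *
d=np.load("top0.npz")["d"]
c=calibration("top");v,u=np.mgrid[0:420,0:560]
K=c["camera_matrix"];z=d
P=np.stack([(u-K[0,2])/K[0,0]*z,(v-K[1,2])/K[1,1]*z,z],-1)@c["T"][:3,:3].T+c["T"][:3,3]
P[d==0]=np.nan
for n,r in {"vise":(slice(255,310),slice(340,405))}.items():
    q=P[r].reshape(-1,3);q=q[np.isfinite(q[:,2])&(q[:,2]>.03)];print(n,q.min(0),q.max(0))
st()
plan([((-95,0,180),-30),((-95,0,180),30),((-95,0,60),90)])
E
```

```text
vise [ 0.35983265 -0.01498664  0.0399944 ] [0.44508789 0.05966185 0.13455132]
t 0.1 jig [-596.1 -639.7  230.7] rpy [-1.80e+02  1.00e-01 -7.37e+01] yawj -91.1 F [ 0.6 -0.2  1.2] Fj [ 0.5 -0.4  1.2] q [-1.29  0.09  0.18  1.66  0.    1.57] g 1.0
(-95, 0, 180) -30 -> [-5.408, -4.074, 0.428, -0.0, 0.0, -0.339]
(-95, 0, 180) 30 -> [-5.408, -4.074, 0.428, -0.0, 0.0, -0.673]
(-95, 0, 60) 90 -> [-5.407, -4.074, 1.428, 0.001, 0.0, 0.994]
```

>>> play_rows:
  deltas: [-1, -0.75, 0, 0, 0, -0.3, -1, -1, -0.75, 0, 0, 0, -0.3, -1, -1, -0.75, 0, 0, 0, -0.3, -1, -1, -0.75, 0, 0, 0, -0.3, -1, -1, -0.75, 0, 0, 0, -0.3, -1, -1, -0.75, 0, 0, 0, -0.3, -1, -1, -0.75, 0, 0, 0, -0.3, -1, -1, -0.75, 0, 0, 0, -0.3, -1]
  squeeze: 30

```text
clock: 0.77
position: [0.2073, -0.3871, 0.2311]
ee_rot: [-3.141, 0.0, -0.336]
ft_force: [-0.4, -0.4, 0.5]
gripper_width: 0.001
```

```bash
python3 - <<'E'
from h import *
st(); plan([((-95,0,180),25),((-95,0,180),90)])
E
```

```text
t 0.77 jig [-503.7 -521.3  231.1] rpy [-180.     0.   -19.3] yawj -36.7 F [-0.4 -0.4  0.5] Fj [-0.5 -0.3  0.5] q [-1.08 -0.18 -0.08  1.67 -0.    0.83] g 0.0
(-95, 0, 180) 25 -> [0.139, -5.518, 0.427, -0.0, 0.0, -0.343]
(-95, 0, 180) 90 -> [0.139, -5.518, 0.427, -0.0, -0.0, -0.704]
```

>>> play_rows:
  deltas: [0, -1, 0, 0, 0, -0.3, -1, 0, -1, 0, 0, 0, -0.3, -1, 0, -1, 0, 0, 0, -0.3, -1, 0, -1, 0, 0, 0, -0.3, -1, 0, -1, 0, 0, 0, -0.3, -1, 0, -1, 0, 0, 0, -0.3, -1, 0, -1, 0, 0, 0, -0.3, -1, 0, -1, 0, 0, 0, -0.3, -1]

```text
clock: 1.43
position: [0.2476, -0.2741, 0.2311]
ee_rot: [-3.141, 0.0, 0.606]
ft_force: [-0.9, -0.3, 0.5]
gripper_width: 0.001
```

```bash
python3 - <<'E'
from h import *
st(); plan([((-95,0,180),90)])
E
```

```text
t 1.43 jig [-431.4 -425.6  231.1] rpy [-180.     0.    34.7] yawj 17.3 F [-0.9 -0.3  0.5] Fj [-1.   0.   0.5] q [-0.84 -0.34 -0.21  1.7  -0.    0.13] g 0.0
(-95, 0, 180) 90 -> [3.733, -2.55, 0.426, -0.0, -0.0, -0.404]
```

>>> play_rows:
  deltas: [1, -0.68, 0, 0, 0, -0.2, -1, 1, -0.68, 0, 0, 0, -0.2, -1, 1, -0.68, 0, 0, 0, -0.2, -1, 1, -0.68, 0, 0, 0, -0.2, -1, 1, -0.68, 0, 0, 0, -0.2, -1, 1, -0.68, 0, 0, 0, -0.2, -1]

```text
clock: 1.93
position: [0.301, -0.1383, 0.2312]
ee_rot: [-3.142, 0.0, 1.236]
ft_force: [-0.6, 0.4, 0.6]
gripper_width: -0.001
```

```bash
python3 - <<'E'
from h import *
st(); plan([((-95,0,180),90)])
E
```

```text
t 1.93 jig [-339.9 -311.9  231.2] rpy [-180.     0.    70.8] yawj 53.4 F [-0.6  0.4  0.6] Fj [-0.5  0.6  0.6] q [-0.43 -0.43 -0.27  1.73 -0.   -0.1 ] g -0.0
(-95, 0, 180) 90 -> [3.303, 0.091, 0.426, -0.0, 0.0, -0.203]
```

>>> play_rows:
  deltas: [1, 0, 0, 0, 0, -0.203, -1, 1, 0, 0, 0, 0, -0.203, -1, 1, 0, 0, 0, 0, -0.203, -1, 1, 0, 0, 0, 0, -0.203, -1, 1, 0, 0, 0, 0, -0.203, -1, 1, 0, 0, 0, 0, -0.203, -1]

```text
clock: 2.43
position: [0.3412, -0.0262, 0.231]
ee_rot: [-3.141, -0.0, 1.868]
ft_force: [0.3, 0.1, 0.0]
gripper_width: 0.001
```

```bash
python3 - <<'E'
from h import *
st(); plan([((-95,0,180),90)])
E
```

```text
t 2.43 jig [-267.9 -217.   231. ] rpy [-180.   -0.  107.] yawj 89.6 F [0.3 0.1 0. ] Fj [ 0.3 -0.   0. ] q [-0.08 -0.4  -0.25  1.72 -0.   -0.37] g 0.0
(-95, 0, 180) 90 -> [1.817, 1.43, 0.425, -0.0, -0.0, -0.002]
```

>>> play_rows:
  deltas: [0.95, 0.72, 0, 0, 0, 0, -1, 0.95, 0.72, 0, 0, 0, 0, -1, 0.95, 0.72, 0, 0, 0, 0, -1, 0.95, 0.72, 0, 0, 0, 0, -1, 0.95, 0.72, 0, 0, 0, 0, -1]

```text
clock: 2.85
position: [0.3918, 0.1096, 0.2304]
ee_rot: [-3.141, -0.001, 1.859]
ft_force: [0.3, -0.6, 0.1]
gripper_width: -0.008
```

>>> play_rows:
  deltas: [0.87, 0.72, 0.4, 0, 0, 0, -1, 0.87, 0.72, 0.4, 0, 0, 0, -1, 0.87, 0.72, 0.4, 0, 0, 0, -1, 0.87, 0.72, 0.4, 0, 0, 0, -1, 0.87, 0.72, 0.4, 0, 0, 0, -1]

```text
clock: 3.27
position: [0.4438, 0.2337, 0.1805]
ee_rot: [-3.138, 0.0, 1.86]
ft_force: [0.2, -0.2, -0.5]
gripper_width: 0.0
```

```bash
python3 - <<'E'
from h import *
st(); plan([((-98,0,80),90),((-98,0,18.5),90)])
E
```

```text
t 3.27 jig [-92.3   0.3 180.5] rpy [-179.8    0.   106.6] yawj 89.2 F [ 0.2 -0.2 -0.5] Fj [ 0.1 -0.2 -0.5] q [ 0.48 -0.04 -0.05  1.56  0.    0.2 ] g 0.0
(-98, 0, 80) 90 -> [-0.003, -0.044, 0.838, -0.001, 0.0, -0.005]
(-98, 0, 18.5) 90 -> [-0.003, -0.042, 1.35, -0.001, 0.0, -0.005]
```

>>> play_rows:
  deltas: [0, -0.05, 0.84, 0, 0, -0.004, -1, 0, -0.05, 0.84, 0, 0, -0.004, -1, 0, -0.05, 0.84, 0, 0, -0.004, -1, 0, -0.05, 0.84, 0, 0, -0.004, -1]

```text
clock: 3.6
position: [0.4353, 0.228, 0.0783]
ee_rot: [-3.135, 0.001, 1.871]
ft_force: [-1.2, 0.5, 0.1]
gripper_width: -0.002
```

```bash
python3 - <<'E'
from h import *
p,d=capture("side"); cv2.imwrite("pics/s1.png",cv2.resize(cv2.convertScaleAbs(p[130:270,195:345],alpha=1.5),None,fx=4,fy=4))
st(); plan([((-98,0,18.5),90),((-80,0,18.5),90),((-56,0,18.5),90)])
E
```

```text
Traceback (most recent call last):
NameError: name 'capture' is not defined
```

```bash
sed -i 's/^from workcell import ctrl$/from workcell import ctrl,capture/' h.py; python3 - <<'E'
from h import *
p,d=capture("side"); cv2.imwrite("pics/s1.png",cv2.resize(cv2.convertScaleAbs(p[130:270,195:345],alpha=1.5),None,fx=4,fy=4))
st(); plan([((-98,0,18.5),90),((-80,0,18.5),90),((-56,0,18.5),90)])
E
```

```text
t 3.65 jig [-100.7   -2.1   81.3] rpy [-179.8    0.   107.3] yawj 89.9 F [-1.2 -0.3  1. ] Fj [-1.3  0.1  1. ] q [ 0.48 -0.05 -0.25  1.37 -0.    0.18] g -0.0
(-98, 0, 18.5) 90 -> [0.018, 0.024, 0.523, -0.001, 0.0, -0.001]
(-80, 0, 18.5) 90 -> [0.019, 0.174, 0.523, -0.001, 0.0, -0.001]
(-56, 0, 18.5) 90 -> [0.019, 0.374, 0.522, -0.001, 0.0, -0.001]
```

View pics/s1.png

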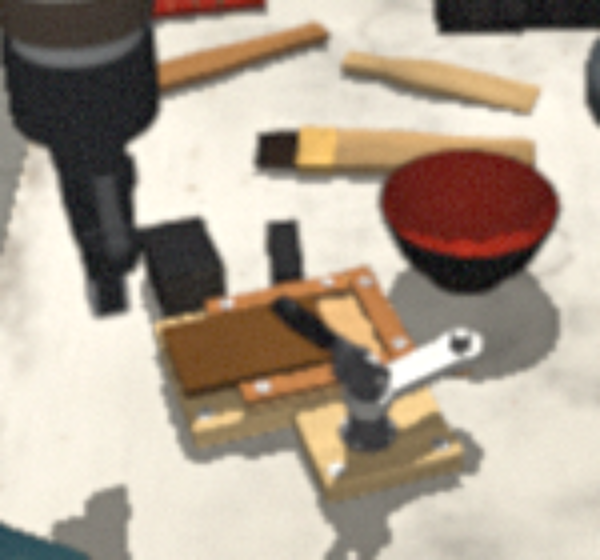

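>>> play_rows:
  deltas: [0.02, 0.02, 0.25, 0, 0, 0, -1, 0.02, 0.02, 0.4, 0, 0, 0, -1, 0.02, 0.02, 0.48, 0, 0, 0, -1, 0.02, 0.02, 0.52, 0, 0, 0, -1, 0.02, 0.02, 0.52, 0, 0, 0, -1, 0.02, 0.02, 0.52, 0, 0, 0, -1]

```text
clock: 4.15
position: [0.4398, 0.2341, 0.0217]
ee_rot: [3.14, -0.0, 1.877]
ft_force: [0.2, 0.9, 0.3]
gripper_width: -0.006
```

```bash
python3 - <<'E'
from h import *
st(); plan([((-98,0,18.5),90),((-80,0,18.5),90),((-56,0,18.5),90)])
E
```

```text
t 4.15 jig [-96.    1.9  21.7] rpy [179.9  -0.  107.5] yawj 90.1 F [0.2 0.9 0.3] Fj [0.5 0.8 0.3] q [ 0.49 -0.01 -0.34  1.25 -0.    0.18] g -0.01
(-98, 0, 18.5) 90 -> [-0.016, -0.017, 0.027, 0.001, -0.0, 0.001]
(-80, 0, 18.5) 90 -> [-0.016, 0.133, 0.027, 0.001, -0.0, 0.001]
(-56, 0, 18.5) 90 -> [-0.017, 0.333, 0.027, 0.001, -0.0, 0.001]
```

>>> play_rows:
  deltas: [0, 0, 0, 0, 0, 0, -1]

```text
clock: 4.23
position: [0.4399, 0.2343, 0.0217]
ee_rot: [3.139, -0.0, 1.877]
ft_force: [-0.4, -0.2, -0.1]
gripper_width: 0.003
```

>>> play_rows:
  deltas: [0, 0, 0, 0, 0, 0, -1]

```text
clock: 4.32
position: [0.4397, 0.2343, 0.0214]
ee_rot: [3.14, -0.0, 1.877]
ft_force: [-0.1, -0.1, -1.3]
gripper_width: -0.003
```

>>> play_rows:
  deltas: [0, 0, 0, 0, 0, 0, -1]

```text
clock: 4.4
position: [0.4394, 0.2343, 0.021]
ee_rot: [3.14, -0.0, 1.877]
ft_force: [0.4, -0.3, 0.8]
gripper_width: 0.001
```

>>> play_rows:
  deltas: [-0.016, 0.03, 0.022, 0, 0, 0, -1, -0.016, 0.06, 0.022, 0, 0, 0, -1, -0.016, 0.1, 0.022, 0, 0, 0, -1, -0.016, 0.13, 0.022, 0, 0, 0, -1, -0.016, 0.16, 0.022, 0, 0, 0, -1, -0.016, 0.19, 0.022, 0, 0, 0, -1, -0.016, 0.22, 0.022, 0, 0, 0, -1, -0.016, 0.24, 0.022, 0, 0, 0, -1]

```text
clock: 5.07
position: [0.4675, 0.241, 0.0174]
ee_rot: [-3.142, 0.0, 1.878]
ft_force: [-0.8, -0.2, -0.0]
gripper_width: 0.004
```

```bash
python3 - <<'E'
from h import *
p,d=capture("side"); cv2.imwrite("pics/s2.png",cv2.resize(cv2.convertScaleAbs(p[130:270,195:345],alpha=1.5),None,fx=4,fy=4))
st(); plan([((-60,0,18.5),90),((-56,0,18.5),90)])
E
```

```text
t 5.12 jig [-67.3   0.2  17.4] rpy [180.    0.  107.6] yawj 90.2 F [0.1 0.2 0.6] Fj [0.2 0.2 0.6] q [ 0.48  0.06 -0.27  1.24 -0.    0.17] g 0.0
(-60, 0, 18.5) 90 -> [-0.002, 0.061, -0.009, 0.0, 0.0, 0.001]
(-56, 0, 18.5) 90 -> [-0.002, 0.094, -0.009, 0.0, 0.0, 0.001]
```

View pics/s2.png

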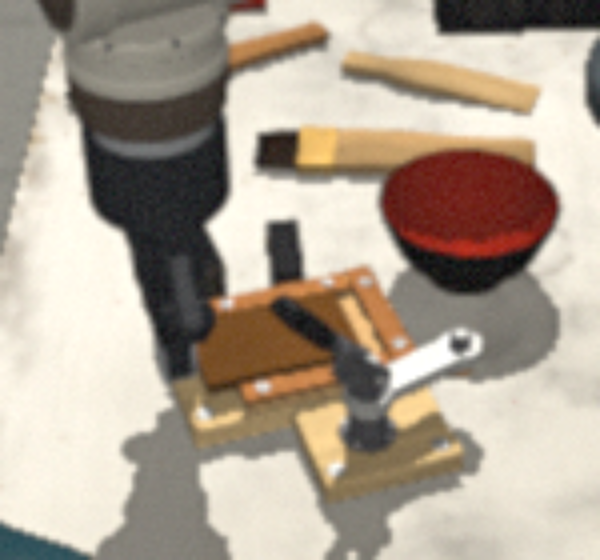

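The finger is against the front edge at (185,365), and the panel has moved part of the way. The gap to the stop is visible at (360,320).

>>> play_rows:
  deltas: [0, 0.015, -0.008, 0, 0, 0, -1, 0, 0.03, -0.008, 0, 0, 0, -1, 0, 0.045, -0.008, 0, 0, 0, -1, 0, 0.06, -0.008, 0, 0, 0, -1, 0, 0.07, -0.008, 0, 0, 0, -1, 0, 0.08, -0.008, 0, 0, 0, -1]

```text
clock: 5.62
position: [0.4762, 0.2439, 0.0184]
ee_rot: [-3.142, -0.0, 1.878]
ft_force: [-0.9, -0.8, 0.5]
gripper_width: -0.002
```

>>> play_rows:
  deltas: [0, 0.008, 0, 0, 0, 0, -1, 0, 0.016, 0, 0, 0, 0, -1]

```text
clock: 5.78
position: [0.4781, 0.2444, 0.0184]
ee_rot: [-3.142, -0.0, 1.878]
ft_force: [-1.0, 0.0, 1.5]
gripper_width: -0.002
```

```bash
python3 - <<'E'
from h import *
st()
E
```

```text
t 5.78 jig [-56.4   0.3  18.4] rpy [-180.    -0.   107.6] yawj 90.2 F [-1.   0.   1.5] Fj [-0.9  0.3  1.5] q [ 0.47  0.08 -0.24  1.25  0.    0.17] g -0.0
```

Not at the stop yet by force. I'll creep forward in 1 mm steps.

>>> play_rows:
  deltas: [0, 0.008, 0, 0, 0, 0, -1, 0, 0.016, 0, 0, 0, 0, -1, 0, 0.016, 0, 0, 0, 0, -1]

```text
clock: 6.03
position: [0.4798, 0.2449, 0.0183]
ee_rot: [-3.141, 0.0, 1.878]
ft_force: [-1.1, -0.5, 0.8]
gripper_width: 0.004
```

```bash
python3 - <<'E'
from h import *
p,d=capture("side"); cv2.imwrite("pics/s3.png",cv2.resize(cv2.convertScaleAbs(p[180:250,230:330],alpha=1.6),None,fx=7,fy=7,interpolation=cv2.INTER_CUBIC))
st()
E
```

```text
t 6.08 jig [-54.7   0.3  18.3] rpy [-180.     0.   107.6] yawj 90.2 F [-2.  -1.2  1.2] Fj [-2.3 -0.6  1.2] q [ 0.47  0.08 -0.24  1.25 -0.    0.17] g -0.0
```

View pics/s3.png

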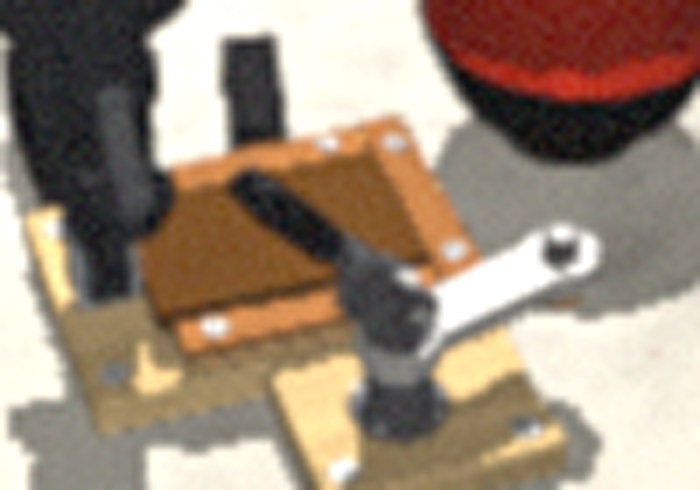

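The picture shows no bed left between the panel edge and the stop (about (395,200)). I'll confirm by force.

>>> play_rows:
  deltas: [0, 0.008, 0, 0, 0, 0, -1, 0, 0.008, 0, 0, 0, 0, -1]

```text
clock: 6.25
position: [0.4799, 0.2449, 0.0183]
ee_rot: [-3.14, 0.0, 1.878]
ft_force: [-7.0, -2.6, 3.9]
gripper_width: -0.0
```

>>> play_rows:
  deltas: [0, 0.008, 0, 0, 0, 0, -1, 0, 0.008, 0, 0, 0, 0, -1]

```text
clock: 6.42
position: [0.4799, 0.2449, 0.0182]
ee_rot: [-3.138, 0.0, 1.878]
ft_force: [-10.3, -4.3, 6.7]
gripper_width: 0.001
```

>>> play_rows:
  deltas: [0, 0.008, 0, 0, 0, 0, -1, 0, 0.008, 0, 0, 0, 0, -1]

```text
clock: 6.58
position: [0.48, 0.2449, 0.0182]
ee_rot: [-3.136, 0.0, 1.878]
ft_force: [-14.3, -4.8, 10.3]
gripper_width: -0.001
```

Home: the force climbs to 15 N with no motion. I'll back off straight, then rise and go to the strap.

>>> play_rows:
  deltas: [0, -0.05, 0, 0, 0, 0, -1, 0, -0.15, 0, 0, 0, 0, -1, 0, -0.3, 0, 0, 0, 0, -1, 0, -0.3, -0.5, 0, 0, 0, -1, 0, -0.3, -1, 0, 0, 0, -1, 0, -0.3, -1, 0, 0, 0, -1, 0, -0.3, -1, 0, 0, 0, -1]

```text
clock: 7.17
position: [0.4507, 0.2363, 0.1462]
ee_rot: [3.131, -0.002, 1.878]
ft_force: [-0.2, 0.2, 0.5]
gripper_width: -0.001
```

```bash
python3 - <<'E'
from h import *
p,d=capture("top"); cv2.imwrite("pics/t3.png",cv2.resize(cv2.convertScaleAbs(p[170:280,190:330],alpha=1.6),None,fx=5,fy=5,interpolation=cv2.INTER_CUBIC))
st()
plan([((-30,-80,230),50),((60,-100,200),15)])
E
```

```text
t 7.22 jig [-85.5   0.6 142.9] rpy [ 1.796e+02 -1.000e-01  1.076e+02] yawj 90.2 F [-1.2  0.2 -1.1] Fj [-1.1  0.5 -1.1] q [ 0.48 -0.04 -0.12  1.48 -0.    0.18] g -0.0
(-30, -80, 230) 50 -> [-0.672, 0.466, -0.723, 0.002, -0.001, 0.223]
(60, -100, 200) 15 -> [-0.841, 1.214, -0.468, 0.002, -0.002, 0.418]
```

View pics/t3.png

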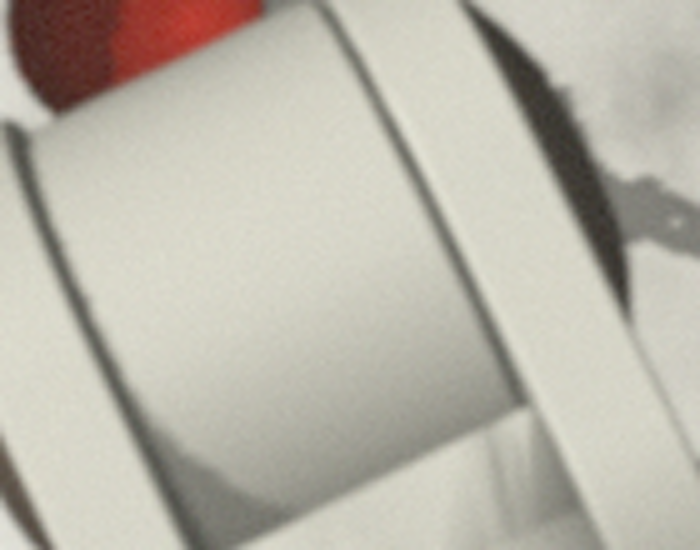

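The arm hides the jig in the top view, so I'll use side for checks. I'll go over the lever to the far side of the strap.

>>> play_rows:
  deltas: [0, 0, -0.3, 0, 0, 0.04, -1, -0.1, 0.07, -0.6, 0, 0, 0.08, -1, -0.4, 0.3, -0.72, 0, 0, 0.12, -1, -0.67, 0.47, -0.72, 0, 0, 0.16, -1, -0.67, 0.7, -0.72, 0, 0, 0.2, -1, -0.75, 0.9, -0.7, 0, 0, 0.24, -1, -0.85, 1, -0.6, 0, 0, 0.28, -1, -0.85, 1, -0.6, 0, 0, 0.3, -1]

```text
clock: 7.88
position: [0.5955, 0.1726, 0.206]
ee_rot: [-3.14, 0.003, 0.927]
ft_force: [-0.5, 0.6, -0.8]
gripper_width: 0.001
```

```bash
python3 - <<'E'
from h import *
st()
plan([((84,-107,200),16),((84,-107,100),16)])
E
```

```text
t 7.88 jig [  34.1 -103.4  206. ] rpy [-179.9    0.2   53.1] yawj 35.7 F [-0.5  0.6 -0.8] Fj [-0.3  0.7 -0.8] q [ 0.28  0.26  0.32  1.64 -0.    0.93] g 0.0
(84, -107, 200) 16 -> [0.32, 0.267, 0.049, -0.0, 0.001, 0.109]
(84, -107, 100) 16 -> [0.323, 0.269, 0.882, -0.0, 0.001, 0.109]
```

>>> play_rows:
  deltas: [0.32, 0.27, 0.05, 0, 0, 0.11, -1, 0.32, 0.27, 0.05, 0, 0, 0.11, -1, 0.32, 0.27, 0.3, 0, 0, 0.11, -1, 0.32, 0.27, 0.6, 0, 0, 0.11, -1, 0.32, 0.27, 0.88, 0, 0, 0.11, -1, 0.32, 0.27, 0.88, 0, 0, 0.11, -1]

```text
clock: 8.38
position: [0.6388, 0.1846, 0.0956]
ee_rot: [-3.138, 0.012, 0.589]
ft_force: [-2.4, 0.3, -0.8]
gripper_width: -0.004
```

```bash
python3 - <<'E'
from h import *
p,d=capture("side"); cv2.imwrite("pics/s4.png",cv2.resize(cv2.convertScaleAbs(p[130:270,215:365],alpha=1.5),None,fx=4,fy=4))
st()
plan([((84,-107,60),16),((84,-107,37),16)])
E
```

```text
t 8.43 jig [  80.3 -104.9  100.1] rpy [-179.9    0.4   33.8] yawj 16.4 F [-0.7  0.1  0.7] Fj [-0.6  0.3  0.7] q [ 0.28  0.37  0.25  1.47 -0.    1.26] g -0.0
(84, -107, 60) 16 -> [0.027, 0.027, 0.334, -0.001, 0.002, 0.002]
(84, -107, 37) 16 -> [0.029, 0.027, 0.525, -0.001, 0.002, 0.002]
```

View pics/s4.png

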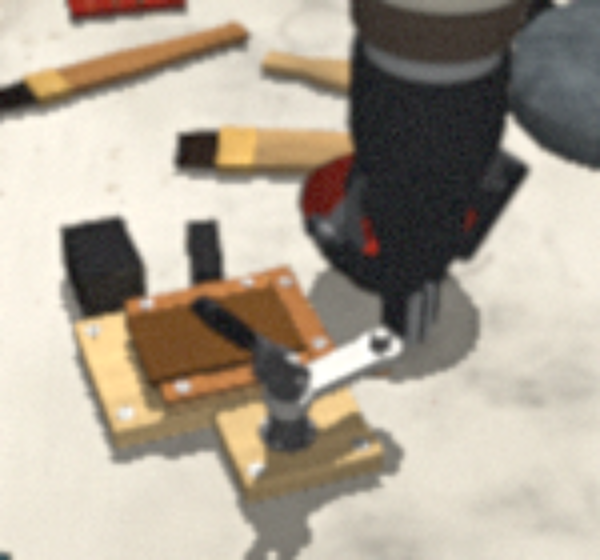

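The panel is seated against the stop at (290,320), and the strap is free. I'll lower beside the strap.

>>> play_rows:
  deltas: [0.03, 0.03, 0.2, 0, 0, 0, -1, 0.03, 0.03, 0.4, 0, 0, 0, -1, 0.03, 0.03, 0.5, 0, 0, 0, -1, 0.03, 0.03, 0.525, 0, 0, 0, -1, 0.03, 0.03, 0.525, 0, 0, 0, -1]

```text
clock: 8.85
position: [0.6475, 0.1847, 0.0426]
ee_rot: [3.142, -0.0, 0.59]
ft_force: [-0.3, 1.0, 1.0]
gripper_width: 0.004
```

```bash
python3 - <<'E'
from h import *
p,d=capture("side"); cv2.imwrite("pics/s5.png",cv2.resize(cv2.convertScaleAbs(p[160:260,245:345],alpha=1.5),None,fx=5,fy=5))
st()
def fp(deg,d,r=55,z=37):
    t=np.radians(deg); return (round(20+r*np.sin(t)+d*np.cos(t),1),round(-82+r*np.cos(t)-d*np.sin(t),1),z)
plan([(fp(a,21),90-a) for a in (74,68,62,56,50,44,38)])
E
```

```text
t 8.9 jig [  87.8 -107.3   43.5] rpy [ 1.80e+02 -1.00e-01  3.38e+01] yawj 16.4 F [-0.9 -0.4 -0.4] Fj [-1.  -0.1 -0.4] q [ 0.28  0.39  0.17  1.35 -0.    1.26] g -0.0
(np.float64(78.7), np.float64(-87.0), 37) 16 -> [-0.025, -0.184, 0.054, 0.0, -0.0, 0.002]
(np.float64(78.9), np.float64(-80.9), 37) 22 -> [-0.009, -0.232, 0.054, 0.0, -0.0, -0.031]
(np.float64(78.4), np.float64(-74.7), 37) 28 -> [0.001, -0.283, 0.054, 0.0, -0.0, -0.065]
(np.float64(77.3), np.float64(-68.7), 37) 34 -> [0.007, -0.334, 0.054, 0.0, -0.0, -0.098]
(np.float64(75.6), np.float64(-62.7), 37) 40 -> [0.007, -0.386, 0.054, 0.0, -0.0, -0.131]
(np.float64(73.3), np.float64(-57.0), 37) 46 -> [0.002, -0.437, 0.054, 0.0, -0.0, -0.165]
(np.float64(70.4), np.float64(-51.6), 37) 52 -> [-0.008, -0.487, 0.054, 0.0, -0.0, -0.198]
```

View pics/s5.png

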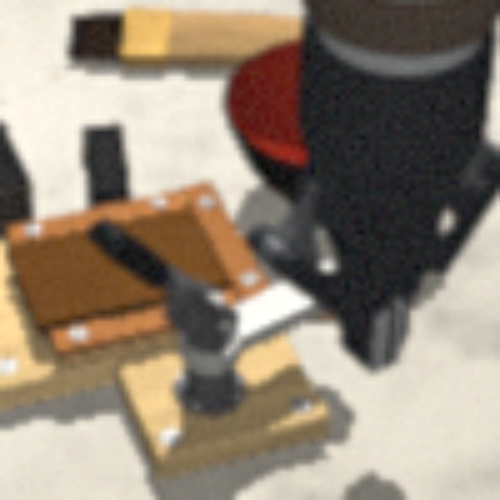

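The finger stands on the strap's far side with its tip at (380,355), and everything else is clear. I'll start the arc push.

>>> play_rows:
  deltas: [-0.025, -0.1, 0.03, 0, 0, 0, -1, -0.025, -0.184, 0.03, 0, 0, 0, -1, -0.009, -0.232, 0.03, 0, 0, -0.031, -1, 0.001, -0.283, 0.03, 0, 0, -0.065, -1, 0.007, -0.334, 0.03, 0, 0, -0.098, -1, 0.007, -0.386, 0.03, 0, 0, -0.131, -1, 0.007, -0.386, 0.03, 0, 0, -0.131, -1]

```text
clock: 9.48
position: [0.6224, 0.225, 0.0401]
ee_rot: [3.14, -0.002, 1.007]
ft_force: [0.4, -0.5, 0.2]
gripper_width: -0.001
```

```bash
cat >> h.py <<'E'
def fp(deg,d,r=55,z=40):
    t=np.radians(deg); return (round(float(20+r*np.sin(t)+d*np.cos(t)),1),round(float(-82+r*np.cos(t)-d*np.sin(t)),1),z)
E
python3 - <<'E'
from h import *
p,d=capture("side"); cv2.imwrite("pics/s6.png",cv2.resize(cv2.convertScaleAbs(p[160:260,245:345],alpha=1.5),None,fx=5,fy=5))
st()
plan([(fp(a,21),90-a) for a in (50,44,38,32,26,20,14,8)])
E
```

```text
t 9.53 jig [ 75.5 -61.9  39.8] rpy [ 1.799e+02 -1.000e-01  5.730e+01] yawj 39.9 F [ 0.2 -0.2  0.2] Fj [ 0.1 -0.3  0.2] q [0.35 0.36 0.13 1.34 0.   0.92] g -0.0
(75.6, -62.7, 40) 40 -> [-0.004, 0.006, -0.002, 0.0, -0.0, -0.0]
(73.3, -57.0, 40) 46 -> [0.012, -0.043, -0.002, 0.0, -0.0, -0.034]
(70.4, -51.6, 40) 52 -> [0.022, -0.093, -0.002, 0.0, -0.0, -0.067]
(67.0, -46.5, 40) 58 -> [0.028, -0.144, -0.002, 0.0, -0.0, -0.1]
(63.0, -41.8, 40) 64 -> [0.027, -0.195, -0.002, 0.0, -0.0, -0.134]
(58.5, -37.5, 40) 70 -> [0.022, -0.247, -0.002, 0.0, -0.0, -0.167]
(53.7, -33.7, 40) 76 -> [0.011, -0.296, -0.002, 0.0, -0.0, -0.2]
(48.5, -30.5, 40) 82 -> [-0.005, -0.345, -0.002, 0.001, -0.0, -0.234]
```

View pics/s6.png

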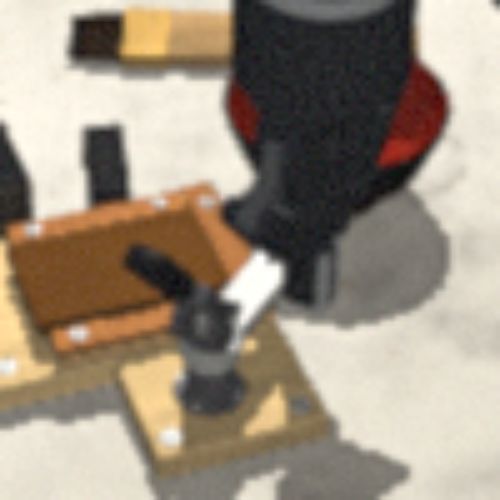

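The strap follows the finger, with the finger at (310,275) on its side. I'll continue to about 8°.

>>> play_rows:
  deltas: [0.012, -0.043, 0, 0, 0, -0.034, -1, 0.022, -0.093, 0, 0, 0, -0.067, -1, 0.028, -0.144, 0, 0, 0, -0.1, -1, 0.027, -0.195, 0, 0, 0, -0.134, -1, 0.022, -0.247, 0, 0, 0, -0.167, -1, 0.011, -0.296, 0, 0, 0, -0.2, -1, -0.005, -0.345, 0, 0, 0, -0.234, -1, -0.005, -0.345, 0, 0, 0, -0.234, -1]

```text
clock: 10.2
position: [0.587, 0.2459, 0.0394]
ee_rot: [3.14, -0.001, 1.738]
ft_force: [0.4, -0.7, 0.5]
gripper_width: -0.001
```

```bash

python3 - <<'E'
from h import *
p,d=capture("side"); cv2.imwrite("pics/s7.png",cv2.resize(cv2.convertScaleAbs(p[160:260,225:345],alpha=1.5),None,fx=5,fy=5))
st()
plan([(fp(a,21),90-a) for a in (8,5,2,0,-2,-4)])
E
```

```text
t 10.25 jig [ 48.1 -31.2  39.2] rpy [179.9  -0.   99.2] yawj 81.8 F [-0.4 -1.3  0.1] Fj [-0.8 -1.1  0.1] q [0.4  0.3  0.05 1.32 0.   0.23] g -0.0
(48.5, -30.5, 40) 82 -> [0.006, 0.002, -0.006, 0.0, -0.0, -0.001]
(45.7, -29.0, 40) 85 -> [0.015, -0.023, -0.006, 0.0, -0.0, -0.018]
(42.9, -27.8, 40) 88 -> [0.022, -0.047, -0.006, 0.0, -0.0, -0.034]
(41.0, -27.0, 40) 90 -> [0.026, -0.064, -0.007, 0.0, -0.0, -0.045]
(39.1, -26.3, 40) 92 -> [0.03, -0.08, -0.007, 0.0, -0.0, -0.056]
(37.1, -25.7, 40) 94 -> [0.032, -0.098, -0.007, 0.0, -0.0, -0.068]
```

View pics/s7.png

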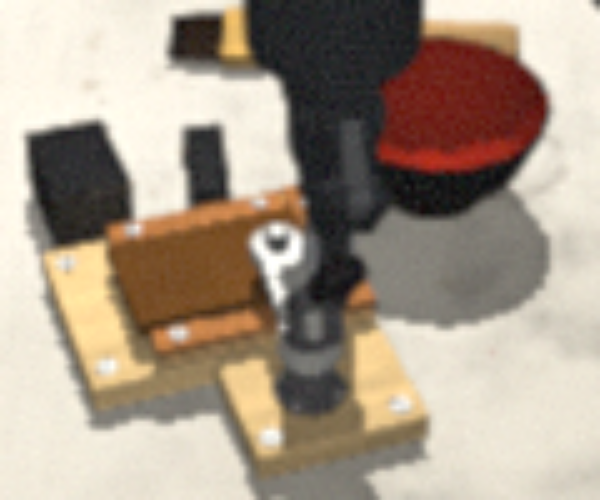

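The nose, at (277,242), is over the bed. I'll creep to the stop, watching force.

>>> play_rows:
  deltas: [0.01, -0.01, -0.003, 0, 0, -0.009, -1, 0.015, -0.023, -0.005, 0, 0, -0.018, -1, 0.018, -0.035, -0.005, 0, 0, -0.026, -1, 0.022, -0.047, -0.006, 0, 0, -0.034, -1]

```text
clock: 10.58
position: [0.5816, 0.2469, 0.0392]
ee_rot: [3.141, 0.0, 1.841]
ft_force: [1.5, -0.8, -0.2]
gripper_width: 0.004
```

>>> play_rows:
  deltas: [0.002, -0.008, 0, 0, 0, -0.005, -1, 0.004, -0.016, 0, 0, 0, -0.01, -1]

```text
clock: 10.75
position: [0.5805, 0.2471, 0.0394]
ee_rot: [3.139, 0.0, 1.873]
ft_force: [9.6, 1.4, -1.9]
gripper_width: -0.001
```

>>> play_rows:
  deltas: [0, -0.008, 0, 0, 0, 0, -1, 0, -0.016, 0, 0, 0, 0, -1]

```text
clock: 10.92
position: [0.5799, 0.247, 0.0397]
ee_rot: [3.136, 0.0, 1.873]
ft_force: [16.2, 4.0, -4.7]
gripper_width: -0.0
```

```bash

python3 - <<'E'
from h import *
st()
E
```

```text
t 10.92 jig [ 41.5 -27.7  39.7] rpy [179.7   0.  107.3] yawj 89.9 F [16.2  4.  -4.7] Fj [16.6 -1.  -4.7] q [ 0.4   0.28  0.03  1.31 -0.    0.1 ] g -0.0
```

It is against its stop: 17 N with no motion, at the expected x. I'll retreat and rise.

>>> play_rows:
  deltas: [0, 0.06, 0, 0, 0, 0, -1, 0, 0.15, 0, 0, 0, 0, -1, 0, 0.2, -0.2, 0, 0, 0, -1, 0, 0.2, -0.6, 0, 0, 0, -1, 0, 0.2, -1, 0, 0, 0, -1, 0, 0.2, -1, 0, 0, 0, -1, 0, 0.2, -1, 0, 0, 0, -1]

```text
clock: 11.5
position: [0.6016, 0.2543, 0.1642]
ee_rot: [3.135, -0.001, 1.873]
ft_force: [-0.0, 0.2, -0.4]
gripper_width: 0.001
```

```bash

python3 - <<'E'
from h import *
p,d=capture("side"); cv2.imwrite("pics/s8.png",cv2.resize(cv2.convertScaleAbs(p[160:260,225:345],alpha=1.5),None,fx=5,fy=5,interpolation=cv2.INTER_CUBIC))
st()
for phi in (56,50,40,30,20,10,3.3):
    a=np.radians(phi); rho=72; print(phi,"C y,z",-82-rho*np.cos(a)+6*np.sin(a),64.5+rho*np.sin(a)+6*np.cos(a))
plan([((60,-60,200),60),((20,-90,200),10)])
E
```

```text
t 11.55 jig [ 63.7 -27.3 161.3] rpy [179.8  -0.  107.3] yawj 89.9 F [-0.8 -0.8 -0.7] Fj [-1.  -0.6 -0.7] q [0.4  0.32 0.31 1.56 0.   0.1 ] g 0.0
56 C y,z -117.28766361456351 127.54586264478749
50 C y,z -123.68444123871696 123.51192556268565
40 C y,z -133.29847424644717 115.3769745561447
30 C y,z -141.35382907247958 105.69615242270663
20 C y,z -147.6057478366314 94.7636060441636
10 C y,z -151.8642691508774 82.91151531009223
3.3 C y,z -153.5352266344526 74.63466084077301
(60, -60, 200) 60 -> [-0.273, -0.03, -0.323, 0.001, -0.0, 0.166]
(20, -90, 200) 10 -> [-0.523, -0.363, -0.324, 0.001, -0.001, 0.444]
```

View pics/s8.png

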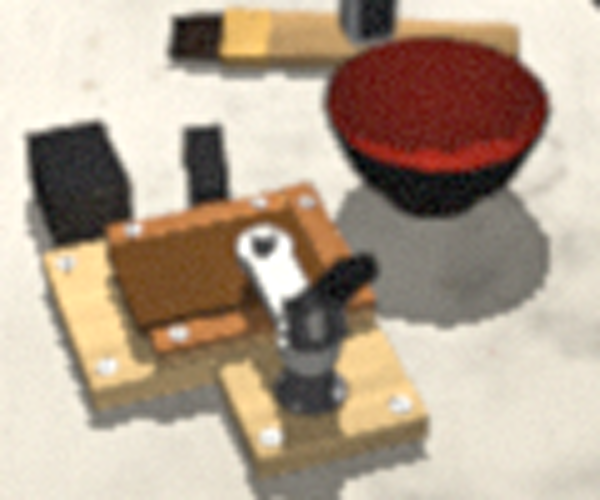

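The strap is square over the bed, with its nose at (265,245). The lever end is at (368,265), pointing away. I'll check the lever end position before pushing.

```bash

python3 - <<'E'
from h import *
print("lever end side",w2j(cast("side",crop([[366,266]],(225,160)),.136)),"nose stub",w2j(cast("side",crop([[264,243]],(225,160)),.058)))
plan([((30,-90,195),90),((20,-97,160),90),((20,-101,135),90)])
E
```

```text
lever end side [[  24.82395639 -136.89185241  136.        ]] nose stub [[ 18.58492688 -24.1318917   58.        ]]
(30, -90, 195) 90 -> [-0.523, -0.279, -0.282, 0.001, -0.0, -0.0]
(20, -97, 160) 90 -> [-0.581, -0.364, 0.009, 0.001, -0.0, -0.0]
(20, -101, 135) 90 -> [-0.615, -0.364, 0.217, 0.001, -0.0, -0.0]
```

>>> play_rows:
  deltas: [-0.1, -0.05, -0.25, 0, 0, 0, -1, -0.4, -0.2, -0.28, 0, 0, 0, -1, -0.58, -0.36, -0.25, 0, 0, 0, -1, -0.58, -0.36, -0.1, 0, 0, 0, -1, -0.58, -0.36, 0.01, 0, 0, 0, -1, -0.58, -0.36, 0.01, 0, 0, 0, -1]

```text
clock: 12.05
position: [0.578, 0.1733, 0.1535]
ee_rot: [-3.135, -0.0, 1.873]
ft_force: [-0.6, 0.0, -0.5]
gripper_width: 0.002
```

```bash

python3 - <<'E'
from h import *
p,d=capture("side"); cv2.imwrite("pics/s9.png",cv2.resize(cv2.convertScaleAbs(p[140:260,225:345],alpha=1.5),None,fx=5,fy=5,interpolation=cv2.INTER_CUBIC))
st()
def L(phi,rho=72):
    a=np.radians(phi); return (21,round(float(-82-rho*np.cos(a)+6*np.sin(a)+14.5),1),round(float(64.5+rho*np.sin(a)+6*np.cos(a)),1))
plan([(L(f),90) for f in (56,50,45,40,35,30)])
E
```

```text
t 12.1 jig [ 18.2 -97.1 155.1] rpy [-179.7   -0.   107.3] yawj 89.9 F [0.6 0.  0. ] Fj [ 0.5 -0.2  0. ] q [ 0.29  0.21  0.16  1.53  0.   -0.01] g -0.01
(21, -102.8, 127.5) 90 -> [-0.047, 0.024, 0.23, -0.002, -0.0, -0.0]
(21, -109.2, 123.5) 90 -> [-0.1, 0.025, 0.263, -0.002, -0.0, -0.0]
(21, -114.2, 119.7) 90 -> [-0.142, 0.025, 0.295, -0.002, -0.0, -0.0]
(21, -118.8, 115.4) 90 -> [-0.18, 0.025, 0.33, -0.002, -0.0, -0.0]
(21, -123.0, 110.7) 90 -> [-0.215, 0.025, 0.37, -0.002, -0.0, -0.0]
(21, -126.9, 105.7) 90 -> [-0.248, 0.026, 0.411, -0.002, -0.0, -0.0]
```

View pics/s9.png

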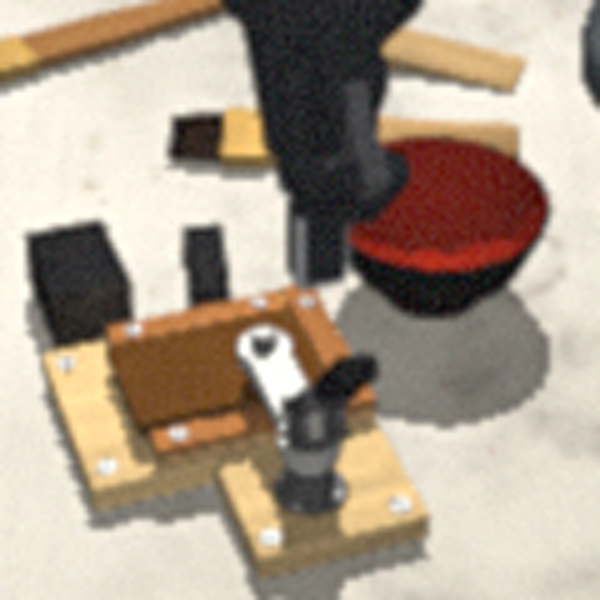

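The fingertip at (322,270) hangs above and inside the lever end at (355,372), as computed. I'll start the downward arc.

>>> play_rows:
  deltas: [-0.03, 0.024, 0.1, 0, 0, 0, -1, -0.047, 0.024, 0.2, 0, 0, 0, -1, -0.06, 0.025, 0.235, 0, 0, 0, -1, -0.08, 0.025, 0.25, 0, 0, 0, -1, -0.1, 0.025, 0.263, 0, 0, 0, -1, -0.12, 0.025, 0.28, 0, 0, 0, -1, -0.142, 0.025, 0.295, 0, 0, 0, -1]

```text
clock: 12.68
position: [0.588, 0.1591, 0.1228]
ee_rot: [3.141, -0.001, 1.875]
ft_force: [-1.6, 2.8, 1.8]
gripper_width: 0.0
```

```bash
cat >> h.py <<'E'
def L(phi,rho=72):
    a=np.radians(phi); return (21,round(float(-82-rho*np.cos(a)+6*np.sin(a)+14.5),1),round(float(64.5+rho*np.sin(a)+6*np.cos(a)),1))
E
python3 - <<'E'
from h import *
p,d=capture("side"); cv2.imwrite("pics/s10.png",cv2.resize(cv2.convertScaleAbs(p[140:260,225:345],alpha=1.5),None,fx=5,fy=5,interpolation=cv2.INTER_CUBIC))
st()
plan([(L(f),90) for f in (45,40,35,30,25,20,15,10)])
E
```

```text
t 12.73 jig [  22.8 -114.3  122.5] rpy [180.   -0.  107.4] yawj 90.0 F [-0.1  1.   2.4] Fj [0.2 1.  2.4] q [ 0.26  0.21  0.11  1.46  0.   -0.04] g -0.0
(21, -114.2, 119.7) 90 -> [0.001, -0.015, 0.023, 0.0, -0.0, -0.0]
(21, -118.8, 115.4) 90 -> [-0.037, -0.015, 0.059, 0.0, -0.0, -0.0]
(21, -123.0, 110.7) 90 -> [-0.072, -0.015, 0.098, 0.0, -0.0, -0.0]
(21, -126.9, 105.7) 90 -> [-0.105, -0.015, 0.14, 0.0, -0.0, -0.0]
(21, -130.2, 100.4) 90 -> [-0.132, -0.015, 0.184, 0.0, -0.0, -0.0]
(21, -133.1, 94.8) 90 -> [-0.157, -0.015, 0.23, 0.0, -0.0, -0.0]
(21, -135.5, 88.9) 90 -> [-0.177, -0.015, 0.28, 0.0, -0.0, -0.0]
(21, -137.4, 82.9) 90 -> [-0.192, -0.015, 0.33, 0.0, -0.0, -0.0]
```

View pics/s10.png

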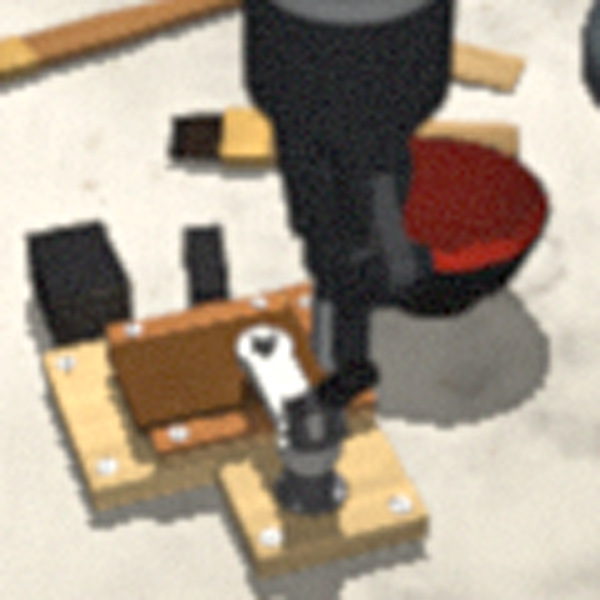

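The tip bears on the grip at (355,365), with about 3 N of contact. I'll follow the arc down.

>>> play_rows:
  deltas: [-0.02, -0.015, 0.04, 0, 0, 0, -1, -0.037, -0.015, 0.06, 0, 0, 0, -1, -0.055, -0.015, 0.08, 0, 0, 0, -1, -0.072, -0.015, 0.1, 0, 0, 0, -1, -0.09, -0.015, 0.12, 0, 0, 0, -1, -0.105, -0.015, 0.14, 0, 0, 0, -1, -0.132, -0.015, 0.184, 0, 0, 0, -1]

```text
clock: 13.32
position: [0.5911, 0.1431, 0.1006]
ee_rot: [3.141, 0.0, 1.874]
ft_force: [0.8, -0.8, 4.6]
gripper_width: 0.001
```

```bash

python3 - <<'E'
from h import *
p,d=capture("side"); cv2.imwrite("pics/s11.png",cv2.resize(cv2.convertScaleAbs(p[140:260,225:345],alpha=1.5),None,fx=5,fy=5,interpolation=cv2.INTER_CUBIC))
st()
plan([(L(f),90) for f in (25,20,15,10,6,3.3,1)])
E
```

```text
t 13.37 jig [  20.7 -130.7   99.1] rpy [-180.     0.   107.4] yawj 90.0 F [ 1.9 -0.5  2.9] Fj [ 1.6 -1.   2.9] q [ 0.24  0.22  0.06  1.42 -0.   -0.07] g 0.0
(21, -130.2, 100.4) 90 -> [0.004, 0.003, -0.011, -0.0, 0.0, -0.0]
(21, -133.1, 94.8) 90 -> [-0.02, 0.003, 0.036, -0.0, 0.0, -0.0]
(21, -135.5, 88.9) 90 -> [-0.04, 0.003, 0.085, -0.0, 0.0, -0.0]
(21, -137.4, 82.9) 90 -> [-0.056, 0.003, 0.135, -0.0, 0.0, -0.0]
(21, -138.5, 78.0) 90 -> [-0.065, 0.003, 0.176, -0.0, 0.0, -0.0]
(21, -139.0, 74.6) 90 -> [-0.069, 0.003, 0.204, -0.0, 0.0, -0.0]
(21, -139.4, 71.8) 90 -> [-0.073, 0.003, 0.227, -0.0, 0.0, -0.0]
```

View pics/s11.png

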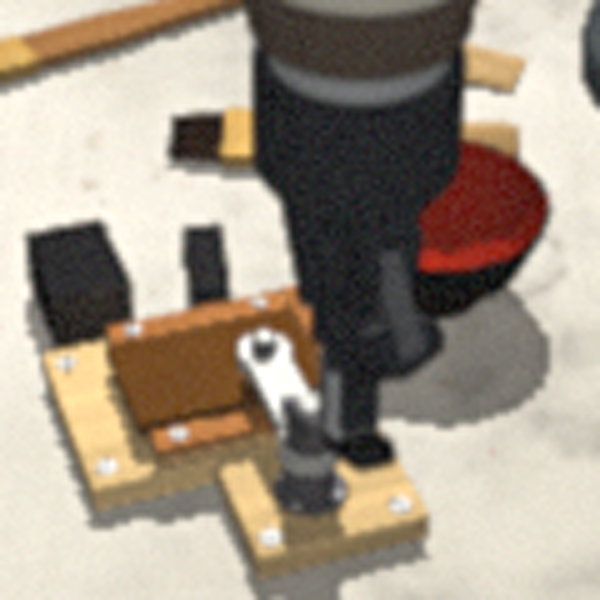

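The lever is well down, with the grip at (365,447). I'll continue, then creep the last few mm by force.

>>> play_rows:
  deltas: [-0.01, 0, 0.018, 0, 0, 0, -1, -0.02, 0, 0.036, 0, 0, 0, -1, -0.03, 0, 0.06, 0, 0, 0, -1, -0.04, 0, 0.085, 0, 0, 0, -1, -0.048, 0, 0.11, 0, 0, 0, -1, -0.056, 0, 0.135, 0, 0, 0, -1, -0.06, 0, 0.155, 0, 0, 0, -1, -0.065, 0, 0.176, 0, 0, 0, -1]

```text
clock: 14.03
position: [0.5931, 0.1356, 0.0789]
ee_rot: [-3.142, 0.0, 1.874]
ft_force: [1.6, -3.2, 4.2]
gripper_width: 0.0
```

>>> play_rows:
  deltas: [0, 0, 0.01, 0, 0, 0, -1, 0, 0, 0.02, 0, 0, 0, -1]

```text
clock: 14.2
position: [0.593, 0.1357, 0.0765]
ee_rot: [-3.141, 0.0, 1.874]
ft_force: [0.9, -2.4, 3.7]
gripper_width: 0.001
```

>>> play_rows:
  deltas: [0, 0, 0.01, 0, 0, 0, -1, 0, 0, 0.02, 0, 0, 0, -1]

```text
clock: 14.37
position: [0.5931, 0.1358, 0.0743]
ee_rot: [-3.142, 0.0, 1.874]
ft_force: [0.8, -2.7, 6.3]
gripper_width: 0.004
```

```bash

python3 - <<'E'
from h import *
st()
E
```

```text
t 14.37 jig [  20.8 -137.7   74.3] rpy [-180.     0.   107.4] yawj 90.0 F [ 0.8 -2.7  6.3] Fj [-0.1 -2.8  6.3] q [ 0.23  0.22  0.03  1.37 -0.   -0.08] g 0.0
```

>>> play_rows:
  deltas: [0, 0, 0.01, 0, 0, 0, -1, 0, 0, 0.016, 0, 0, 0, -1]

```text
clock: 14.53
position: [0.5933, 0.1357, 0.0728]
ee_rot: [3.141, 0.001, 1.874]
ft_force: [-0.5, -4.0, 10.2]
gripper_width: 0.001
```

>>> play_rows:
  deltas: [0, 0, 0.01, 0, 0, 0, -1, 0, 0, 0.016, 0, 0, 0, -1]

```text
clock: 14.7
position: [0.5936, 0.1357, 0.0721]
ee_rot: [3.14, 0.001, 1.874]
ft_force: [-2.3, -5.4, 18.0]
gripper_width: 0.003
```

>>> play_rows:
  deltas: [0, 0, 0.01, 0, 0, 0, -1, 0, 0, 0.016, 0, 0, 0, -1]

```text
clock: 14.87
position: [0.5939, 0.1356, 0.0713]
ee_rot: [3.138, 0.001, 1.874]
ft_force: [-4.5, -6.1, 25.0]
gripper_width: -0.003
```

>>> play_rows:
  deltas: [0, 0, 0.008, 0, 0, 0, -1, 0, 0, 0.012, 0, 0, 0, -1, 0, 0, 0.012, 0, 0, 0, -1]

```text
clock: 15.12
position: [0.5941, 0.1356, 0.0709]
ee_rot: [3.137, 0.001, 1.874]
ft_force: [-5.4, -6.9, 27.8]
gripper_width: 0.002
```

>>> play_rows:
  deltas: [0, 0, -0.1, 0, 0, 0, -1, 0, 0, -0.3, 0, 0, 0, -1, 0, 0, -0.7, 0, 0, 0, -1, 0, 0, -1, 0, 0, 0, -1, 0, 0, -1, 0, 0, 0, -1]

```text
clock: 15.53
position: [0.5947, 0.1368, 0.1952]
ee_rot: [3.132, -0.0, 1.875]
ft_force: [1.7, 0.4, 1.2]
gripper_width: -0.001
```

```bash

python3 - <<'E'
from h import *
st(); plan([((20,-250,200),90),((-60,-300,230),90)])
p,d=capture("side"); cv2.imwrite("pics/s12.png",cv2.resize(cv2.convertScaleAbs(p[140:260,225:345],alpha=1.5),None,fx=5,fy=5,interpolation=cv2.INTER_CUBIC))
E
```

```text
t 15.53 jig [  22.7 -137.2  195.2] rpy [179.5  -0.  107.4] yawj 90.0 F [1.7 0.4 1.2] Fj [ 1.7 -0.1  1.2] q [ 0.23  0.21  0.25  1.6   0.   -0.08] g -0.0
(20, -250, 200) 90 -> [-0.94, -0.022, -0.041, 0.003, -0.0, 0.0]
(-60, -300, 230) 90 -> [-1.356, -0.687, -0.297, 0.003, -0.0, 0.0]
```

View pics/s12.png

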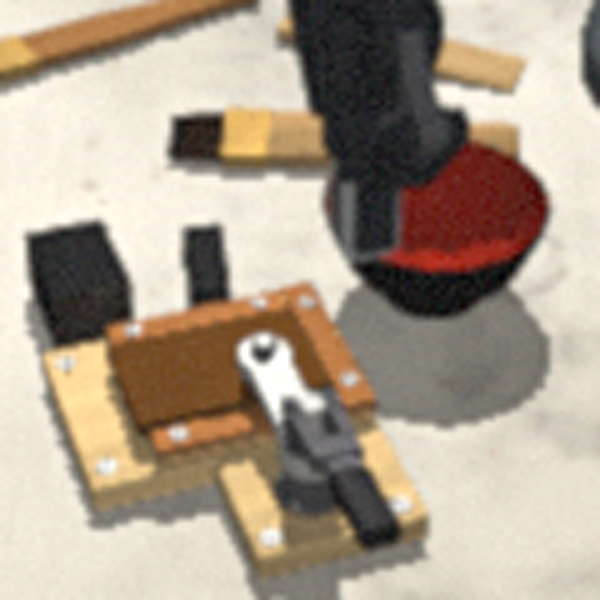

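The lever lies flat with its grip at (365,505), and nothing else has moved. I'll take the hand clear and check in both views.

>>> play_rows:
  deltas: [-0.95, -0.3, -0.1, 0, 0, 0, -1, -0.95, -0.3, -0.1, 0, 0, 0, -1, -0.95, -0.3, -0.1, 0, 0, 0, -1, -0.95, -0.3, -0.1, 0, 0, 0, -1, -0.95, -0.3, -0.1, 0, 0, 0, -1]

```text
clock: 16.0
position: [0.5924, 0.0149, 0.198]
ee_rot: [-3.14, -0.001, 1.872]
ft_force: [0.5, 0.5, -0.4]
gripper_width: -0.002
```

>>> play_rows:
  deltas: [-0.9, -0.6, 0, 0, 0, 0, -1, -0.9, -0.6, 0, 0, 0, 0, -1, -0.9, -0.6, 0, 0, 0, 0, -1, -0.9, -0.6, 0, 0, 0, 0, -1, -0.9, -0.6, 0, 0, 0, 0, -1]

```text
clock: 16.42
position: [0.5557, -0.109, 0.1982]
ee_rot: [-3.141, -0.001, 1.872]
ft_force: [0.0, -0.1, 0.2]
gripper_width: 0.004
```

```bash

python3 - <<'E'
from h import *
st()
p,d=capture("top"); cv2.imwrite("pics/t13.png",cv2.resize(cv2.convertScaleAbs(p[170:290,190:350],alpha=1.6),None,fx=5,fy=5,interpolation=cv2.INTER_CUBIC))
p,d=capture("side"); cv2.imwrite("pics/s13.png",cv2.resize(cv2.convertScaleAbs(p[160:270,215:345],alpha=1.6),None,fx=5,fy=5,interpolation=cv2.INTER_CUBIC))
E
```

```text
t 16.42 jig [ -88.  -360.2  198.2] rpy [-1.799e+02 -1.000e-01  1.073e+02] yawj 89.9 F [ 0.  -0.1  0.2] Fj [-0.  -0.1  0.2] q [-0.19  0.12  0.15  1.6   0.   -0.5 ] g 0.0
```

View pics/t13.png

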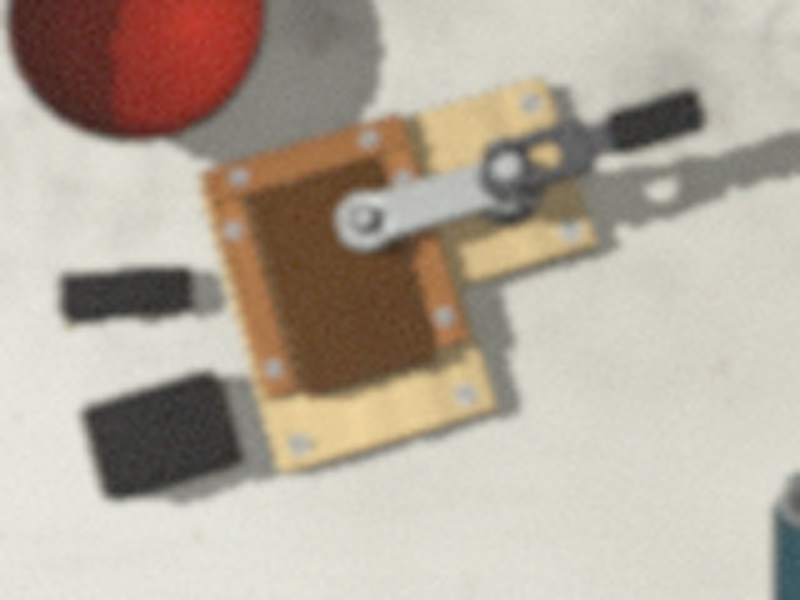

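View pics/s13.png

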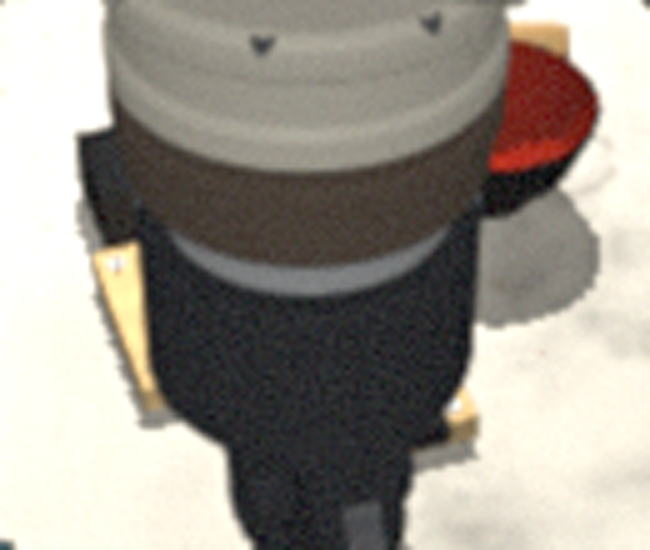

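```bash

python3 - <<'E'
from h import *
np.set_printoptions(precision=1,suppress=True)
C=lambda uv,z:w2j(cast("top",crop(uv,(190,170)),z))
print("nose",C([[366,217]],.053),"lever end",C([[700,110]],.072),"panel front",C([[310,393],[436,358]],.0295),"panel far",C([[246,195],[378,158]],.0295))
# triangulate lever end
def ray(n,uv):
    a=cast(n,uv,.0)[0];b=cast(n,uv,.2)[0];return a,b-a
a,u=ray("top",crop([[700,110]],(190,170)));b,v=ray("side",crop([[380,542]],(225,140)))
t=np.linalg.lstsq(np.c_[u,-v],b-a,rcond=None)[0];print(w2j(a+u*t[0]),w2j(b+v*t[1]))
E
```

```text
nose [[ 20.9 -14.8  53. ]] lever end [[  22.  -162.9   72. ]] panel front [[-42.5  29.7  29.5]
 [-43.  -27.1  29.5]] panel far [[ 49.8  33.6  29.5]
 [ 49.5 -26.9  29.5]]
[  23.3 -163.9   65.4] [  22.8 -163.8   65.3]
```

```bash
python3 -c "
from workcell import ctrl
print(ctrl.job_done())"
```

```text
the job is handed in; nothing more can be done
None
```

I did the three steps in the order asked, using only pushes with the shut fingertips, and handed the job in at about 16.5 s of the 54 s. No verdict came back.

- **Panel:** I slid it along the bed until the finger force rose to about 15 N with no further motion. In the last top view, its far edge is at jig x 49.7, with the stop face at 50.
- **Strap:** I swung it until it met its stop, at about 17 N with no motion. The nose now sits at jig x about 21, so the strap is square over the bed.
- **Lever:** I pushed it down until the force rose steeply, to 28 N. It lies nearly level, and crossing the two views puts its free end 65 mm above the table.
- **Surroundings:** The sanding block, charcoal and bowl look unmoved in the last pictures. The hand is well clear and the force reads zero.

**Checks that disagreed:**
- The two cameras differ by about 4 to 8 mm in jig y, so I split the difference and relied on contact force for the end positions.
- The panel's front edge reads x -43 in the last top view, against -45 expected. I put this down to reading the edge by eye.
- The last side picture was blocked by the hand, so the final look is from the top camera plus the side picture taken just after the lever push.

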